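# Set out the stacked condiments

## Robot

A 6-joint arm with a two-finger parallel gripper is mounted at the origin on the work surface. World frame = base frame: x ahead of the robot, y to its left, z up, the work surface at z = 0. Lengths are in m, angles in rad, forces in N, time in s.
With the tool pointing down it reaches from about 0.35 to 0.85 m from the base axis. Payload 8.1 kg.
Tool frame: the origin (TCP) lies at the very end of the fingers, on their centre line; the grasp point (between the pads) lies 19 mm behind it (robot.pinch_z is the distance from the TCP to the grasp point, in m); y points along the fingers, x is the direction in which the jaws open and shut, and the axes are right-handed (so a half turn about y gives the same grasp; the last joint's range is limited). The gripper opens to 93 mm and grips with 3 to 60 N. Pads are 15 mm wide; open, the fingers measure 128 mm over their backs; the gripper's body (75 mm by 188 mm) begins 65 mm behind the grasp point.
Start: joints at [-1.282, 0.13, 1.488, -0, 1.523, -0.085], TCP at [0.219, -0.559, 0.186] pointing down, gripper open.
Joint ranges: [-2.96, 2.96], [-0.89, 2.26], [0.02, 2.5], [-1.34, 4.48], [0, 2.73], [-2.66, 2.66]. Speed limits (rad/s): [2.39, 2.39, 2.79, 3.14, 3.14, 3.14].

## Interface

Orientations are given as a rotation vector (axis times angle).
In Python, from plant import robot gives the robot as it stands.
- The arm moves only by the shell command python3 -m inch 'ROWS' [FORCE]. ROWS is JSON, a list of rows, each a list of 5 numbers: the closure, from -1 (fully open) to 1 (shut), then the shift along the world's x, y, z in m, then the turn about the world's z in rad. A call has 1 to 8 rows; each row is the pose to reach, as a shift and turn from the pose measured when the call began; what a row does not reach only later rows make up. A row lasts 1/8 s, in which the tool goes at most 62.5 mm and 10.7 degrees, less where a joint would pass 70% of its speed; a pose out of reach is approached as far as the arm can. A call with a gripper value outside its range is refused whole. The fingers move at their own pace and stop on an object; FORCE is the grip in N (left out, the last holds). Time passes only in rows, so rows that repeat a pose let the fingers close. It gives the time, the measured TCP pose, the force and the opening at its end, in the units of the state.
- robot.read_state(): the state, without advancing time (a new reading comes with each control period).
- robot.read_camera(name): name is "scene" or "top" or "wrist"; returns a dict with "color" (400x640x3 uint8, red, green, blue), "mtx" (3x3 intrinsics, pixels), "R" (3x3) and "t" (3): a world point X has camera coordinates R X + t; the wrist camera has in their place "hand_eye" (4x4, takes a point from camera to tool coordinates, whose origin is the TCP and whose axes are the tool frame's). Camera axes: x right, y down, z forward; pixel columns grow to the right and rows downward; lengths in m; the calibration is good to about 2 mm. A picture is of the moment at which its call begins: read the wrist's pose just before it. There is no depth.
- robot.close_job(): hands the job in, once; it reports no verdict.
The state is a dict: "t": time; "q": joint angles; "dq": joint speeds; "joint_torque": joint torques, N m; "tool_pos": TCP position; "orientation": TCP orientation; "force": force on the tool from outside, world axes, zero at the start; "wrist_torque": the same for the moment, N m; "opening": finger opening in m.
Only numpy, scipy, OpenCV 4.12 (cv2) and the standard library are available. Lean on these libraries where they do the work, as an engineer would, in place of code of your own. Each camera call takes 0.05 s, during which the arm holds its last target. There are 200 camera calls.

## Task

The condiment things were stacked up to wipe the counter. Take the stack apart from the top down, one thing at a time, and set each gently and upright in the middle of its own place before going on to the next: the terracotta sauce cup in the paella pan, the metal tin on the cork coaster, the garlic pot on the orange trivet, and last the wooden salt box on the marble slab with its sides parallel to the slab's edges. Let go of everything, and leave the pepper mill and the sieve where they are.

Things in the scene. Friction and masses are not known exactly. Their poses are not given: they have to be found in the camera images.
- cup_center (a point): Small open terracotta sauce cup, round, straight sides, outer diameter 41, height 36, wall 4, 70 g; the top of the stack at the start. Point: its centre, 18 above its underside; z up. (mm)
- tin_center (a point): Closed round spice tin of dark grey metal, diameter 48, height 38, flat top, 80 g; second from the top of the stack (the cup stands on it). Point: its centre, 19 above its underside; z up. (mm)
- garlicpot_center (a point): Closed white ceramic garlic pot, round with straight sides and a ring of small vent holes, flat lid (fixed on), diameter 58, height 58, 200 g; third from the top (the tin stands on it). Point: its centre, 29 above its underside; z up. (mm)
- saltbox_center (a point): Closed square wooden salt box, 64 x 64, height 46, flat top, 200 g; the bottom of the stack, standing on the counter (the garlic pot stands on it). Point: its centre, 23 above its underside; x and y square to its sides, z up. (mm)
- pan_floor (a point): Small steel paella pan, fixed: round, 200 across the rim, 35 high, flat inner floor about 165 across lying 4 above the counter, two loop handles on the rim at its +y and -y sides, reaching 126 from the centre and 38 high. Point: centre of the inner floor; z up. (mm)
- coaster_top (a point): Round cork coaster, fixed, diameter 100, 6 thick. Point: centre of its top face; z up. (mm)
- trivet_top (a point): Round orange silicone trivet, fixed, diameter 140, 8 thick, flat, dotted with small dark pits. Point: centre of its top face; z up. (mm)
- slab_top (a point): Square marble slab, fixed, 110 x 110, 10 thick. Point: centre of its top face; x and y along its edges, z up. (mm)
- mill: Chrome pepper mill standing upright, 52 across, 142 high, loose; not part of the job, leave it where it stands. Origin: centre of its underside. (mm)
- sieve: Stainless sieve, loose, bowl 110 across and 35 high with a straight handle reaching 185 from the centre along its -y, 38 high; not part of the job, leave it where it lies. Origin: centre of its underside. (mm)
Not all that is in view belongs to the job. Of the things like the part that bears garlicpot_center, leave any that is purple or turquoise; of the rest the smaller one is meant.

How it is judged:
By the outcome, as a careful person would: the job done as asked, in the order asked, and still so for the second after the job is handed in, with the robot touching nothing.
It also fails if it takes over 128 s, if anything falls off the work surface, if the arm or the gripper's body presses on something with over 40 N, if the wrist force passes 120 N, or if a joint passes its speed limit or range.

## Working session

There is one attempt and no reset: what is moved stays moved. The work goes in short steps, Python scripts to look and compute and a shell command to move; the robot and the scene stay as the last step left them, time stands still between calls to the robot, and variables do not carry over. Pictures are saved under pics/ and viewed, about 12 in all and at most 16, crops included, and the job is handed in when it is done.

```bash
mkdir -p pics; ls; cat > h.py <<'E'
import numpy as np, cv2
from plant import robot
def snap(n,f=None):
    c=robot.read_camera(n)
    if f: cv2.imwrite('pics/'+f,c['color'][:,:,::-1])
    return c
def ray(c,uv,z,st=None):
    K=np.array(c['mtx']); d=np.linalg.inv(K)@np.array([uv[0],uv[1],1.])
    if 'R' in c: R=np.array(c['R']).T; o=-R@np.array(c['t'])
    else:
        H=np.array(c['hand_eye']); Rt=cv2.Rodrigues(np.array(st['orientation'],float))[0]
        R=Rt@H[:3,:3]; o=np.array(st['tool_pos'])+Rt@H[:3,3]
    d=R@d; return o+d*(z-o[2])/d[2]
def proj(c,X,st=None):
    X=np.array(X,float)
    if 'R' in c: p=np.array(c['R'])@X+np.array(c['t'])
    else:
        H=np.array(c['hand_eye']); Rt=cv2.Rodrigues(np.array(st['orientation'],float))[0]
        p=H[:3,:3].T@(Rt.T@(X-np.array(st['tool_pos']))-H[:3,3])
    p=np.array(c['mtx'])@p; return p[:2]/p[2]
E
python3 - <<'E'
from h import *
np.set_printoptions(precision=3,suppress=True)
print(robot.read_state())
for n in ('scene','top'):
    c=snap(n,n+'0.png'); print(n,c['mtx'],-np.array(c['R']).T@np.array(c['t']),c['R'])
E
```

```text
pics
{'t': 0.0, 'q': array([-1.282,  0.131,  1.489,  0.   ,  1.523, -0.085]), 'dq': array([ 0.002,  0.   ,  0.   ,  0.001,  0.001, -0.002]), 'joint_torque': array([ -0.   , -55.983, -49.177,   0.077,   0.035,  -0.   ]), 'tool_pos': array([ 0.219, -0.558,  0.185]), 'orientation': array([-1.362,  0.931, -0.928]), 'force': array([-0.275, -0.16 , -0.29 ]), 'wrist_torque': array([-0.017,  0.029, -0.013]), 'opening': 0.09298489961758621}
scene [[452.374   0.    317.037]
 [  0.    452.374 198.91 ]
 [  0.      0.      1.   ]] [1.298 0.771 0.886] [[-0.738  0.674 -0.006]
 [ 0.413  0.445 -0.795]
 [-0.533 -0.589 -0.607]]
top [[398.553   0.    312.108]
 [  0.    398.553 204.126]
 [  0.      0.      1.   ]] [0.454 0.011 1.18 ] [[ 0.014 -1.    -0.002]
 [-0.99  -0.013 -0.143]
 [ 0.143  0.004 -0.99 ]]
```

View pics/scene0.png

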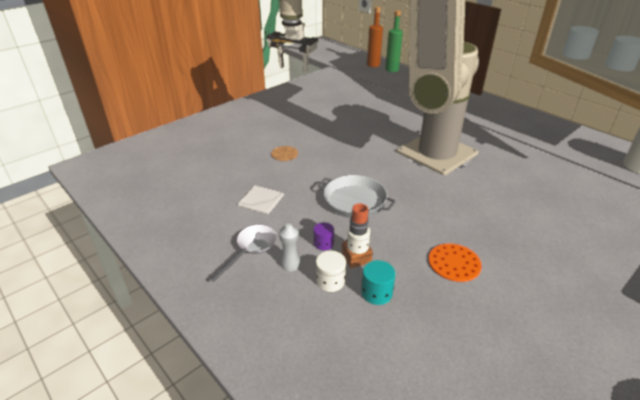

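View pics/top0.png

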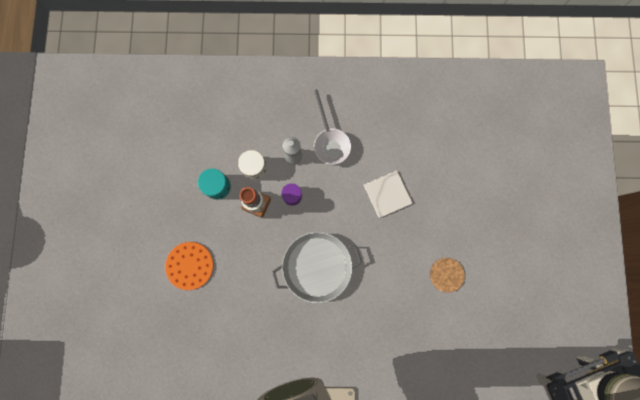

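The scene view shows the stack at about (358,235). The pan is at (355,195), trivet at (455,262), slab at (262,199), coaster at (285,153), and mill and sieve at (290,247) and (257,240). The white pot near (330,270) is a larger decoy, and the purple and turquoise pots are decoys too. In the top view the cup is at (248,196).

```bash
cat > m.py <<'E'
from h import *
np.set_printoptions(precision=4,suppress=True)
c=snap('top'); im=c['color']; hsv=cv2.cvtColor(im,cv2.COLOR_RGB2HSV)
def blob(mask,box):
    m=np.zeros_like(mask); u0,v0,u1,v1=box; m[v0:v1,u0:u1]=mask[v0:v1,u0:u1]
    m=cv2.morphologyEx(m,cv2.MORPH_CLOSE,np.ones((5,5)))
    cs,_=cv2.findContours(m,cv2.RETR_EXTERNAL,cv2.CHAIN_APPROX_NONE)
    return max(cs,key=cv2.contourArea)
def circ(k,z):
    P=np.array([ray(c,p,z)[:2] for p in k[:,0,:]],np.float32)
    return P
H,S,V=cv2.split(hsv)
sat=((S>90)*255).astype(np.uint8)
for n,box,z in(('trivet',(150,230,225,300),.008),('coaster',(420,250,475,300),.006)):
    P=circ(blob(sat,box),z); e=cv2.fitEllipse(P); print(n,e)
br=((V>150)*255).astype(np.uint8)
P=circ(blob(br,(355,165,420,225)),.010); print('slab',cv2.minAreaRect(P), P.mean(0))
P=circ(blob(((V>145)*255).astype(np.uint8),(280,228,356,308)),.035); print('pan',cv2.fitEllipse(P),cv2.minEnclosingCircle(P))
red=((((H<12)|(H>170))&(S>110))*255).astype(np.uint8)
P=circ(blob(red,(235,180,265,208)),.178); print('cup',cv2.fitEllipse(P),P.min(0),P.max(0))
for n,uv,z in(('white',(251,158),.07),('teal',(213,179),.07),('purple',(291,191),.05),('mill',(291,142),.142),('sieve',(332,147),.03)): print(n,ray(c,uv,z))
a=cv2.resize(im[130:310,160:420],None,fx=3,fy=3,interpolation=cv2.INTER_CUBIC)
cv2.imwrite('pics/topcrop.png',a[:,:,::-1])
E
python3 m.py
```

```text
trivet ((0.43836185336112976, 0.3713531494140625), (0.13811229169368744, 0.13904181122779846), 175.85336303710938)
coaster ((0.42235907912254333, -0.37873464822769165), (0.095576211810112, 0.09675366431474686), 167.6726837158203)
slab ((0.6558018922805786, -0.2084456980228424), (0.17809562385082245, 0.19516809284687042), 0.7613842487335205) [ 0.6559 -0.207 ]
pan ((0.43981555104255676, 0.0014776615425944328), (0.2443474531173706, 0.2591298818588257), 90.13203430175781) ((0.44055765867233276, -0.002961925230920315), 0.153868168592453)
cup ((0.6194108724594116, 0.1786748319864273), (0.0387326143682003, 0.043652720749378204), 135.10861206054688) [0.5992 0.1576] [0.6407 0.199 ]
white [0.7453 0.1916 0.07  ]
teal [0.6826 0.2974 0.07  ]
purple [0.6545 0.0762 0.05  ]
mill [0.7721 0.0737 0.142 ]
sieve [ 0.7927 -0.0419  0.03  ]
```

View pics/topcrop.png

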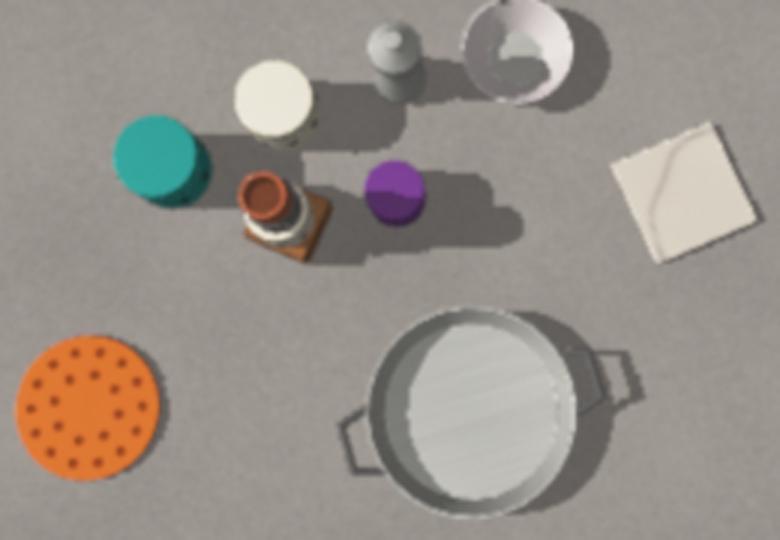

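```bash
cat >> m.py <<'E'
print('--')
print('pan c',ray(c,(160+157.8,130+137.3),.035))
P=circ(blob(((V>185)*255).astype(np.uint8),(355,165,420,225)),.010); r=cv2.minAreaRect(P); print('slab',r,P.min(0),P.max(0)); print(cv2.boxPoints(r))
K=np.array([ray(c,(160+u/3,130+v/3),.010)[:2] for u,v in((611,165),(710,122),(758,217),(658,263))]);print(K,K.mean(0))
B=np.array([ray(c,(160+u/3,130+v/3),.046)[:2] for u,v in((330,205),(304,262),(245,235))]);print('box corners',B,(B[0]+B[2])/2)
st=robot.read_state(); print(cv2.Rodrigues(st['orientation'])[0]); print(robot.read_camera('wrist')['hand_eye'])
E
python3 m.py | sed -n '/--/,$p'; python3 -m inch '[[-1,0,0,0.06,0],[-1,0.03,0.06,0.12,0],[-1,0.06,0.12,0.15,0],[-1,0.08,0.18,0.15,0],[-1,0.11,0.24,0.15,0],[-1,0.14,0.29,0.15,0],[-1,0.17,0.34,0.15,0],[-1,0.2,0.39,0.15,0]]' 10
```

```text
--
pan c [ 0.4383 -0.0037  0.035 ]
slab ((0.6578088402748108, -0.20782271027565002), (0.10895460098981857, 0.11062180250883102), 24.293867111206055) [ 0.5872 -0.2783] [ 0.7268 -0.1361]
[[ 0.5854 -0.1798]
 [ 0.6309 -0.2806]
 [ 0.7302 -0.2358]
 [ 0.6847 -0.135 ]]
[[ 0.6827 -0.1381]
 [ 0.7278 -0.2374]
 [ 0.6323 -0.2832]
 [ 0.5852 -0.1839]] [ 0.657  -0.2107]
box corners [[0.6329 0.1365]
 [0.5775 0.1597]
 [0.6028 0.2171]] [0.6178 0.1768]
[[ 0.3651 -0.0003  0.931 ]
 [-0.931   0.0011  0.3651]
 [-0.0011 -1.      0.0001]]
[[ 1.     -0.0003 -0.0016  0.0005]
 [ 0.0015 -0.2609  0.9654 -0.1986]
 [-0.0008 -0.9654 -0.2609  0.0722]
 [ 0.      0.      0.      1.    ]]
t: 1.25
tool_pos: [0.4062, -0.1892, 0.3355]
orientation: [-1.362, 0.93, -0.93]
force: [0.7, 0.1, -0.1]
opening: 0.0931
```

```bash
python3 -m inch '[[-1,0.03,0.05,0,0.15],[-1,0.06,0.1,0,0.3],[-1,0.09,0.15,0,0.45],[-1,0.12,0.2,0,0.6],[-1,0.15,0.25,0,0.77],[-1,0.18,0.3,-0.02,0.77],[-1,0.2,0.35,-0.04,0.77],[-1,0.213,0.368,-0.055,0.77]]'; python3 -m inch '[[-1,0,0,0,0],[-1,0,0,0,0]]'
cat > w.py <<'E'
import sys
from h import *
np.set_printoptions(precision=4,suppress=True)
st=robot.read_state(); c=snap('wrist',sys.argv[1])
Rt=cv2.Rodrigues(st['orientation'])[0]; print(st['t'],st['tool_pos'],'jaw deg',np.degrees(np.arctan2(Rt[1,0],Rt[0,0])),'axis',Rt[:,1],'q',st['q'])
np.save('wr.npy',dict(c=c,st=st),allow_pickle=True)
E
python3 w.py w1.png
```

```text
t: 2.25
tool_pos: [0.619, 0.1819, 0.2784]
orientation: [-1.545, 0.335, -0.331]
force: [0.8, 0.1, 0.1]
opening: 0.0931
t: 2.5
tool_pos: [0.6188, 0.1815, 0.2788]
orientation: [-1.545, 0.335, -0.331]
force: [0.2, 0.2, 0.3]
opening: 0.0929
2.5 [0.6188 0.1815 0.2788] jaw deg -24.321268070470072 axis [-0.002   0.0005 -1.    ] q [0.2052 0.2377 1.2003 0.0009 1.7055 0.6298]
```

View pics/w1.png

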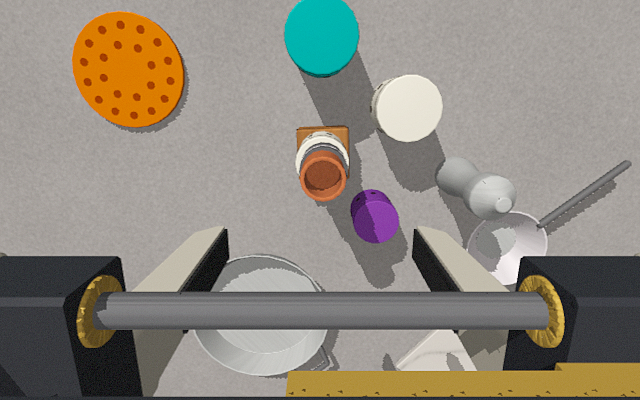

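```bash
cat > cc.py <<'E'
from h import *
np.set_printoptions(precision=4,suppress=True)
D=np.load('wr.npy',allow_pickle=True).item(); c,st=D['c'],D['st']
hsv=cv2.cvtColor(c['color'],cv2.COLOR_RGB2HSV)
def fit(mask,box,z):
    m=np.zeros(mask.shape,np.uint8); u0,v0,u1,v1=box; m[v0:v1,u0:u1]=mask[v0:v1,u0:u1]*255
    k=max(cv2.findContours(m,cv2.RETR_EXTERNAL,cv2.CHAIN_APPROX_NONE)[0],key=cv2.contourArea)[:,0,:]
    P=np.array([ray(c,p,z,st)[:2] for p in k],np.float32); return k,P
E
python3 - <<'E'
from cc import *
H,S,V=cv2.split(hsv)
k,P=fit(((H<14)|(H>172))&(S>110),(290,145,356,205),.178)
print(k.min(0),k.max(0),P.min(0),P.max(0),cv2.minEnclosingCircle(P))
e=cv2.fitEllipse(k); print(e)
for uv in((323,173),): print(ray(c,uv,.178,st))
Rt=cv2.Rodrigues(st['orientation'])[0]
# expected outlines given cup centre
print('box top corners guess',[proj(c,[.6178,.1768,.046]+np.array([a*.032*np.cos(t)-b*.032*np.sin(t),a*.032*np.sin(t)+b*.032*np.cos(t),0]),st) for t in[np.radians(-24.4)] for a in(-1,1) for b in(-1,1)])
a=cv2.resize(c['color'][110:230,260:390],None,fx=5,fy=5,interpolation=cv2.INTER_CUBIC); cv2.imwrite('pics/w1c.png',a[:,:,::-1])
E
```

```text
[299 150] [347 201] [0.6014 0.162 ] [0.642  0.2067] ((0.622187614440918, 0.18431437015533447), 0.02273734286427498)
((322.63507080078125, 175.8064422607422), (45.358680725097656, 50.425716400146484), 176.30906677246094)
[0.6236 0.1866 0.178 ]
box top corners guess [array([295.7866, 184.2547]), array([294.8707, 132.8553]), array([346.8036, 184.3131]), array([347.8755, 132.9009])]
```

View pics/w1c.png

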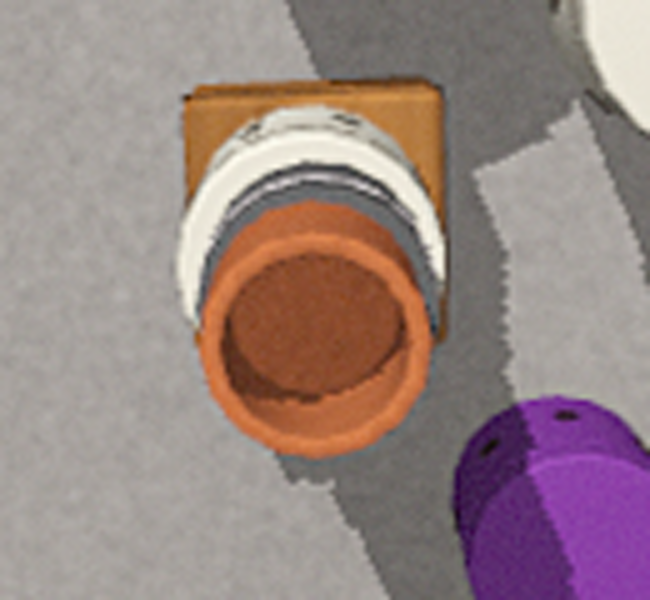

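The crop shows the cup rim centred at about (323.4,179) in full-image pixels. The box's far top edge runs from (297,129) to (348.6,128), parallel to the jaw axis. The pot lid spans columns 295.6 to 348.6.

```bash
python3 - <<'E'
from cc import *
a=np.radians(-24.32); j=np.array([np.cos(a),np.sin(a)]); n=np.array([-j[1],j[0]])
def s(nm,uv,z):
    p=ray(c,uv,z,st); print(nm,p,'jaw',(p[:2]-st['tool_pos'][:2])@j,'perp',(p[:2]-st['tool_pos'][:2])@n)
s('cup L',(300.2,179),.178);s('cup R',(346.6,179),.178);s('cup c',(323.4,179),.178);s('cup top',(323.4,156.4),.178);s('cup bot',(323.4,201.4),.178)
s('tin back',(322,260-260+110+165/5),.142)
s('pot L',(295.6,162),.104);s('pot R',(348.6,162),.104);s('pot back',(322,110+138/5),.104)
s('boxBL',(297,129.4),.046);s('boxBR',(348.6,128),.046);s('box Rfront',(348.6,178),.046)
E
```

```text
cup L [0.6034 0.1899 0.178 ] jaw -0.01748432079118085 perp 0.001314117785031601
cup R [0.6401 0.1733 0.178 ] jaw 0.02275161935161217 perp 0.0013040951240999073
cup c [0.6218 0.1816 0.178 ] jaw 0.0026366376612933836 perp 0.001309105710168356
cup top [0.6299 0.1996 0.178 ] jaw 0.002604586695565791 perp 0.02109841875626545
cup bot [0.6134 0.1631 0.178 ] jaw 0.0026695026832164502 perp -0.01898283221858343
tin back [0.6316 0.2061 0.142 ] jaw 0.0015089726585626368 perp 0.02777334094931822
pot L [0.5957 0.1947 0.104 ] jaw -0.02656265218036599 perp 0.0024866056202874605
pot R [0.6472 0.1713 0.104 ] jaw 0.030029863253237178 perp 0.0024662625168326647
pot back [0.632  0.2067 0.104 ] jaw 0.0016162447482587744 perp 0.02842288170140961
boxBL [0.606  0.2218 0.046 ] jaw -0.028335196697479297 perp 0.03150370021149843
boxBR [0.6633 0.1977 0.046 ] jaw 0.03377621494101948 perp 0.03313587170934591
box Rfront [0.639 0.141 0.046] jaw 0.03501931928447007 perp -0.028589044462434925
```

```bash
python3 -m inch '[[-1,0.003,0,-0.04,0],[-1,0.003,0,-0.08,0],[-1,0.003,0,-0.11,0],[-1,0.003,0,-0.13,0],[-1,0.003,0,-0.132,0],[-1,0.003,0,-0.132,0]]' 12; python3 -m inch '[[0.2,0,0,0,0],[1,0,0,0,0],[1,0,0,0,0],[1,0,0,0,0],[1,0,0,0,0],[1,0,0,0,0]]' 12
```

```text
t: 3.3
tool_pos: [0.623, 0.181, 0.1493]
orientation: [-1.543, 0.333, -0.335]
force: [0.0, 0.7, 0.1]
opening: 0.0931
t: 4.05
tool_pos: [0.6229, 0.181, 0.1492]
orientation: [-1.544, 0.333, -0.334]
force: [0.3, 0.8, 0.0]
opening: 0.0375
```

```bash
python3 -m inch '[[1,0,0,0,0],[1,0,0,0,0]]' 12; python3 w.py w2.png
```

```text
t: 4.3
tool_pos: [0.6229, 0.181, 0.1492]
orientation: [-1.544, 0.333, -0.334]
force: [0.1, 0.2, 0.2]
opening: 0.0176
4.3 [0.6229 0.181  0.1492] jaw deg -24.38328092956407 axis [ 0.0012  0.0011 -1.    ] q [0.2032 0.277  1.3885 0.0009 1.4746 0.6287]
```

View pics/w2.png

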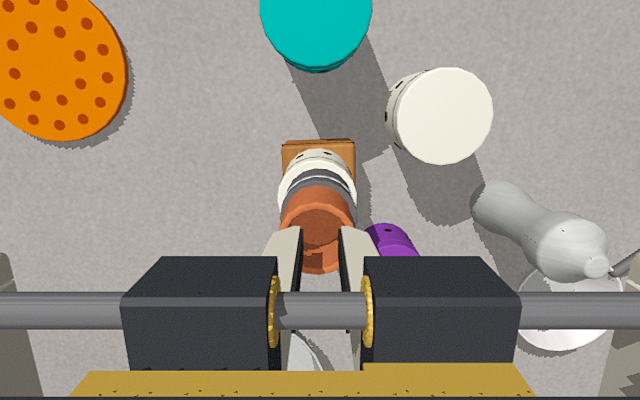

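```bash
python3 -m inch '[[-1,0,0,0,0],[-1,0,0,0,0],[-1,0,0,0,0],[-1,0,0,0,0]]'; python3 - <<'E'
from cc import *
print('TCP',proj(c,st['tool_pos'],st), 'grasp', proj(c,st['tool_pos']+[0,0,.019],st))
Rt=cv2.Rodrigues(st['orientation'])[0];print(Rt)
for s in(-1,1):print(proj(c,st['tool_pos']+s*.009*Rt[:,0],st))
print(c['mtx'],'cup rim',proj(c,[.622,.181,.178],st),'edges',[proj(c,[.622,.181,.178]+s*.0205*Rt[:,2],st) for s in(-1,1)])
t=snap('top','t2.png'); s=snap('scene','s2.png')
A=cv2.resize(t['color'][150:250,200:320],None,fx=5,fy=5); B=cv2.resize(s['color'][170:290,290:410],(500,500))
cv2.imwrite('pics/ts2.png',np.hstack([A[:500,100:400],B])[:,:,::-1])
print('cup expected in top',proj(t,[.622,.181,.178]),'TCP',proj(t,st['tool_pos']))
E
```

```text
t: 4.85
tool_pos: [0.6229, 0.181, 0.1492]
orientation: [-1.544, 0.333, -0.334]
force: [-0.3, -0.3, -0.3]
opening: 0.0487
TCP [320.0842 220.1978] grasp [320.093  232.1304]
[[ 0.9108  0.0012  0.4128]
 [-0.4128  0.0011  0.9108]
 [ 0.0006 -1.      0.0015]]
[304.9242 220.2076]
[335.2447 220.1879]
[[354.5923   0.     320.1475]
 [  0.     354.5923 190.2761]
 [  0.       0.       1.    ]] cup rim [318.5263 239.915 ] edges [array([318.6015, 275.821 ]), array([318.4467, 201.8492])]
cup expected in top [246.9514 194.1795] TCP [248.7581 195.6893]
```

View pics/ts2.png

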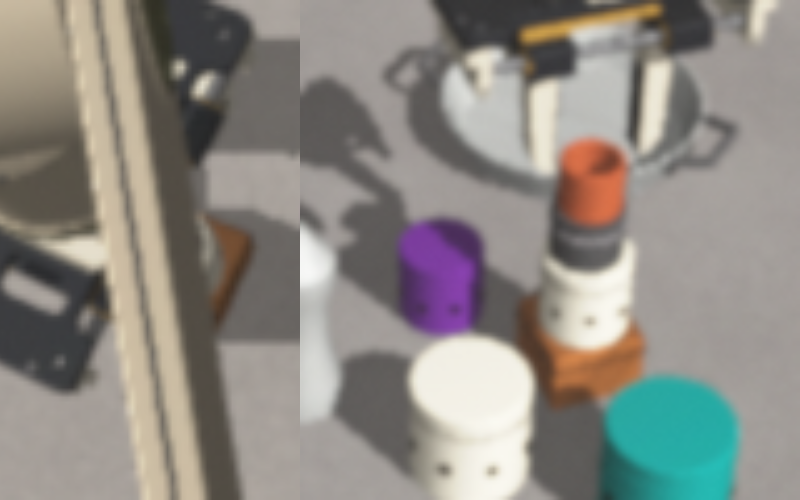

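```bash
python3 - <<'E'
from cc import *
st=robot.read_state(); print(st['tool_pos'],st['opening'])
s=snap('scene','s3.png'); w=snap('wrist','w3.png')
R=cv2.Rodrigues(st['orientation'])[0]
im=s['color'].copy(); wi=w['color'].copy()
for dz,col in((0,(255,0,0)),(.019,(0,255,0)),(.035,(0,0,255))):
  for k in(-1,1):
    X=st['tool_pos']+[0,0,dz]+k*st['opening']/2*R[:,0]
    p=proj(s,X);q=proj(w,X,st);print(dz,k,p,q)
    cv2.circle(wi,tuple(int(round(v)) for v in q),2,col,-1)
A=cv2.resize(im[170:270,300:420],None,fx=5,fy=5,interpolation=cv2.INTER_CUBIC)
for dz,col in((0,(255,0,0)),(.019,(0,255,0)),(.035,(0,0,255))):
  for k in(-1,1):
    p=proj(s,st['tool_pos']+[0,0,dz]+k*st['opening']/2*R[:,0]); cv2.circle(A,(int((p[0]-300)*5),int((p[1]-170)*5)),3,col,-1)
cv2.imwrite('pics/c3.png',np.hstack([A[:,50:450],wi[60:400,120:520][:500] if 0 else cv2.resize(wi[130:330,240:400],(400,500))])[:,:,::-1])
E
```

```text
[0.6229 0.181  0.1492] 0.05695160539013768
0 -1 [368.5255 214.1361] [272.1199 220.2289]
0 1 [347.813  218.6155] [368.0534 220.1666]
0.019 -1 [368.9987 208.3523] [267.55   232.1631]
0.019 1 [348.0819 212.8068] [372.6461 232.0961]
0.035 -1 [369.4046 203.391 ] [262.9654 244.1356]
0.035 1 [348.3127 207.823 ] [377.2538 244.0643]
```

View pics/c3.png

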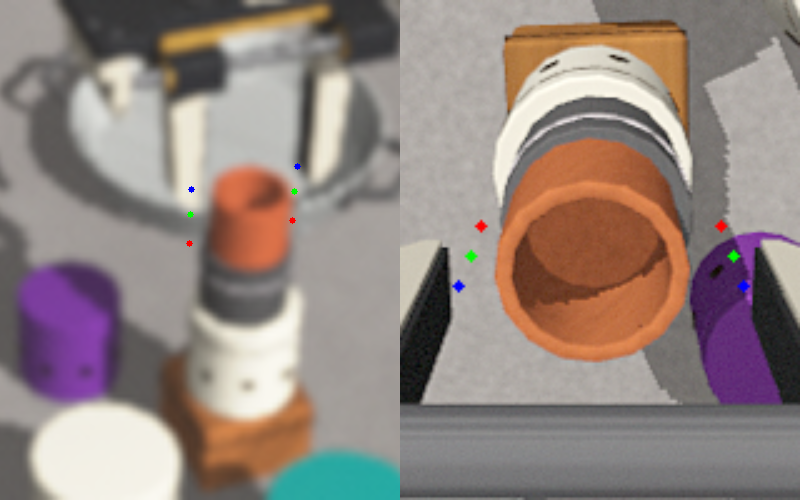

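The wrist and scene views agree: the fingertips end about 34 mm above the reported TCP. The closing at z 0.149 met nothing because the tips were above the rim. I'll go lower by that offset.

```bash
python3 -m inch '[[-1,-0.001,0,0,0],[-1,-0.001,0,-0.01,0],[-1,-0.001,0,-0.02,0],[-1,-0.001,0,-0.03,0],[-1,-0.001,0,-0.032,0],[-1,-0.001,0,-0.032,0]]' 12; python3 -m inch '[[1,0,0,0,0],[1,0,0,0,0],[1,0,0,0,0],[1,0,0,0,0],[1,0,0,0,0],[1,0,0,0,0],[1,0,0,0,0]]' 12;python3 -m inch '[[1,0,0,0,0],[1,0,0,0,0]]' 12;
```

```text
t: 5.8
tool_pos: [0.6217, 0.181, 0.1169]
orientation: [-1.544, 0.333, -0.334]
force: [1.4, -0.5, -0.7]
opening: 0.0929
t: 6.68
tool_pos: [0.6217, 0.181, 0.1169]
orientation: [-1.544, 0.333, -0.334]
force: [-0.1, 0.4, -0.5]
opening: 0.0409
t: 6.92
tool_pos: [0.6217, 0.181, 0.1169]
orientation: [-1.544, 0.333, -0.334]
force: [-0.6, -0.2, 0.9]
opening: 0.0409
```

```bash
python3 -m inch '[[1,0,0,0.02,0],[1,0,0,0.06,0],[1,-0.02,-0.02,0.08,0],[1,-0.06,-0.06,0.08,0],[1,-0.1,-0.1,0.08,0],[1,-0.14,-0.14,0.08,0],[1,-0.17,-0.17,0.06,0],[1,-0.184,-0.185,0.03,0]]'; python3 -m inch '[[1,0,0,-0.03,0],[1,0,0,-0.03,0]]';python3 w.py w4.png; python3 - <<'E'
from h import *
a=cv2.imread('pics/w4.png'); t=snap('scene')['color'][:,:,::-1]
cv2.imwrite('pics/v4.png',np.vstack([a[:,:],cv2.resize(t[150:290,230:460],(640,390))])[:790]if 0 else np.hstack([cv2.resize(a,(480,300)),cv2.resize(t[130:290,260:430],(319,300))]))
E
```

```text
t: 7.92
tool_pos: [0.4381, -0.0055, 0.1492]
orientation: [-1.543, 0.33, -0.339]
force: [1.1, -0.1, -1.0]
opening: 0.041
t: 8.18
tool_pos: [0.4368, -0.0056, 0.1186]
orientation: [-1.544, 0.333, -0.338]
force: [-0.9, -0.2, -0.3]
opening: 0.041
8.175 [ 0.4368 -0.0056  0.1186] jaw deg -24.492463480511258 axis [ 0.0034  0.0004 -1.    ] q [-0.1311 -0.2905  2.0099  0.0008  1.4189  0.2962]
```

View pics/v4.png

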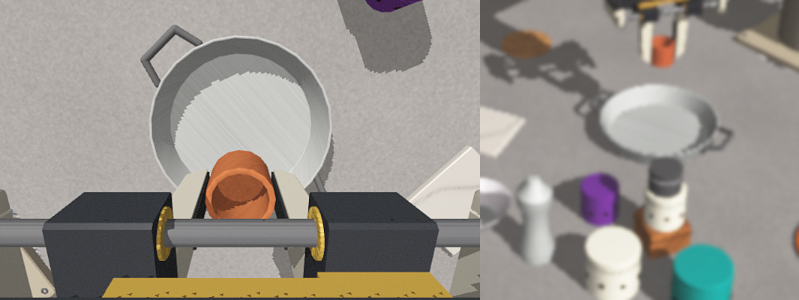

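The cup is held upright at about (240,185). The pan rim spans columns 150 to 330 with its far edge at row 36, so it is centred sideways. The scene view shows the rest of the stack still standing.

```bash
python3 - <<'E'
from cc import *
k=.75
a=ray(c,(150/k,125/k),.035,st);b=ray(c,(330/k,125/k),.035,st);t=ray(c,(240/k,36/k),.035,st)
R=cv2.Rodrigues(st['orientation'])[0]; z=R[:,2]
print(a,b,np.linalg.norm(a-b)); print('centre',t-z*.1, 'tcp',st['tool_pos'])
E
```

```text
[0.3552 0.0491 0.035 ] [ 0.532  -0.0318  0.035 ] 0.19438338877955805
centre [ 0.4394 -0.0006  0.0348] tcp [ 0.4368 -0.0056  0.1186]
```

```bash
python3 -m inch '[[1,0.002,0.003,-0.03,0],[1,0.002,0.003,-0.06,0],[1,0.002,0.003,-0.09,0],[1,0.002,0.003,-0.115,0],[1,0.002,0.003,-0.128,0],[1,0.002,0.003,-0.133,0],[1,0.002,0.003,-0.133,0]]'; python3 -m inch '[[1,0,0,-0.002,0],[1,0,0,-0.003,0]]';python3 -m inch '[[1,0,0,-0.002,0],[1,0,0,-0.002,0]]'
```

```text
t: 9.15
tool_pos: [0.4417, -0.0025, -0.0112]
orientation: [-1.543, 0.328, -0.341]
force: [-0.2, 0.2, -0.8]
opening: 0.0409
t: 9.4
tool_pos: [0.4425, -0.0026, -0.0135]
orientation: [-1.543, 0.327, -0.342]
force: [-1.2, 0.1, -0.4]
opening: 0.0409
t: 9.65
tool_pos: [0.4424, -0.0026, -0.0156]
orientation: [-1.543, 0.327, -0.342]
force: [-0.1, -0.1, -0.6]
opening: 0.0413
```

```bash
for i in 1; do :; done; python3 -m inch '[[1,0,0,-0.001,0],[1,0,0,-0.002,0],[1,0,0,-0.003,0]]'; python3 -m inch '[[1,0,0,-0.001,0],[1,0,0,-0.002,0]]'; python3 -m inch '[[1,0,0,-0.001,0],[1,0,0,-0.0015,0]]'
```

```text
t: 10.02
tool_pos: [0.4424, -0.0026, -0.0186]
orientation: [-1.543, 0.327, -0.342]
force: [0.4, -0.7, -0.3]
opening: 0.0409
t: 10.28
tool_pos: [0.4423, -0.0026, -0.0207]
orientation: [-1.543, 0.327, -0.342]
force: [-0.1, -0.6, -1.5]
opening: 0.041
t: 10.52
tool_pos: [0.4425, -0.0026, -0.0214]
orientation: [-1.543, 0.327, -0.342]
force: [-6.0, 0.8, 12.5]
opening: 0.0408
```

```bash
python3 -m inch '[[1,0,0,0.0005,0],[0.2,0,0,0.0005,0],[-0.2,0,0,0.0005,0],[-0.6,0,0,0.0005,0],[-0.6,0,0,0.0005,0],[-0.6,0,0,0.0005,0]]'; python3 -m inch '[[-0.6,0,0,0.02,0],[-0.6,0,0,0.05,0],[-0.6,0,0,0.1,0],[-1,0.01,0.01,0.15,0],[-1,0.05,0.05,0.19,0],[-1,0.1,0.1,0.21,0],[-1,0.14,0.14,0.21,0],[-1,0.17,0.18,0.21,0]]';  python3 -m inch '[[-1,0.01,0,0.01,0],[-1,0.01,0,0.01,0]]'; python3 w.py w5.png
```

```text
t: 11.28
tool_pos: [0.4426, -0.0026, -0.0209]
orientation: [-1.543, 0.327, -0.342]
force: [0.3, -0.1, -0.5]
opening: 0.0731
t: 12.28
tool_pos: [0.6145, 0.1788, 0.1898]
orientation: [-1.543, 0.326, -0.343]
force: [0.7, -0.1, 0.9]
opening: 0.0925
t: 12.52
tool_pos: [0.6252, 0.1794, 0.1998]
orientation: [-1.543, 0.325, -0.343]
force: [-0.6, -0.6, -0.1]
opening: 0.0931
12.525 [0.6252 0.1794 0.1998] jaw deg -24.418995033778803 axis [ 0.0114 -0.0002 -0.9999] q [ 0.2023  0.2492  1.3292 -0.0025  1.5521  0.6285]
```

View pics/w5.png

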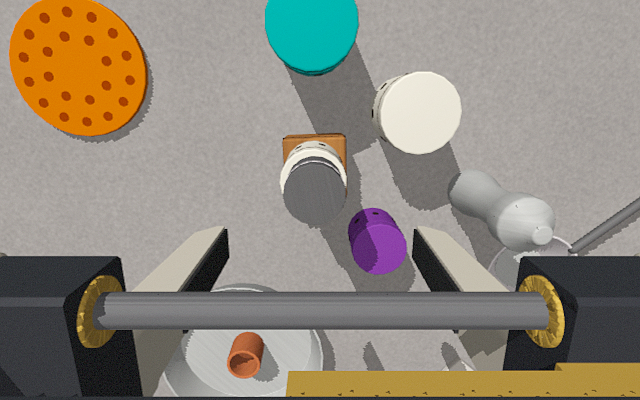

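The tin lid is at about (314,191), with the pot rim under it spanning columns 281 to 346. The cup is in the pan at (245,355), upright and empty-handed.

```bash
cat > tin.py <<'E'
from cc import *
H,S,V=cv2.split(hsv)
k,P=fit((V<125)&(S<60),(278,150,350,232),.142)
print(k.min(0),k.max(0),cv2.minEnclosingCircle(P),cv2.fitEllipse(P))
R=cv2.Rodrigues(st['orientation'])[0]; j=R[:2,0]; n=R[:2,2]
Q=(P-st['tool_pos'][:2]); print('jaw',(Q@j).min(),(Q@j).max(),'perp',(Q@n).min(),(Q@n).max())
for uv in((281,180),(346,180)): print('pot',(ray(c,uv,.104,st)[:2]-st['tool_pos'][:2])@j)
E
python3 tin.py
```

```text
[283 150] [349 231] ((0.6323672533035278, 0.1783187836408615), 0.03474017232656479) ((0.6253758668899536, 0.1788189560174942), (0.0516023263335228, 0.061273496598005295), 154.69752502441406)
jaw -0.027324791559267352 0.022784725512342095 perp -0.0295712189421184 0.03332292613921813
pot -0.03234152243016388
pot 0.023102196699189496
```

```bash
python3 - <<'E'
from cc import *
R=cv2.Rodrigues(st['orientation'])[0]; j=R[:2,0]; n=R[:2,2]
for uv in((314,156.5),(314,227.5),(283,191),(346.5,191)):
    q=ray(c,uv,.142,st)[:2]-st['tool_pos'][:2]; print(uv,q@j,q@n)
a=cv2.resize(c['color'][125:240,265:365],(500,575),interpolation=cv2.INTER_CUBIC); cv2.imwrite('pics/w5c.png',a[:,:,::-1])
E
```

```text
(314, 156.5) -0.0038373711299824996 0.028609268908267156
(314, 227.5) -0.004124803685546504 -0.02657105595753063
(283, 191) -0.02717459530260072 0.002610157020353413
(346.5, 191) 0.020397344727243683 0.002440071877382263
```

View pics/w5c.png

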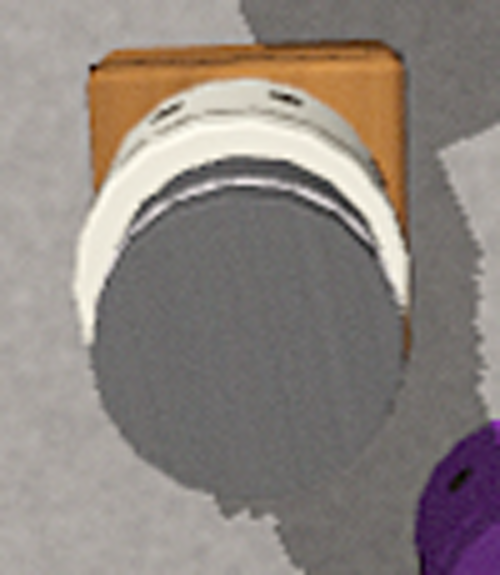

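The tin top disc spans crop columns 93 to 407 and rows 185 to 500, so its centre is at (315,193.5) px.

```bash
python3 -m inch '[[-1,-0.003,0.002,-0.04,0],[-1,-0.003,0.002,-0.08,0],[-1,-0.003,0.002,-0.105,0],[-1,-0.003,0.002,-0.117,0],[-1,-0.003,0.002,-0.12,0],[-1,-0.003,0.002,-0.12,0]]' 12; python3 -m inch '[[1,0,0,0,0],[1,0,0,0,0],[1,0,0,0,0],[1,0,0,0,0],[1,0,0,0,0],[1,0,0,0,0],[1,0,0,0,0]]' 12;python3 -m inch '[[1,0,0,0,0],[1,0,0,0,0]]' 12
```

```text
t: 13.32
tool_pos: [0.6222, 0.1808, 0.0809]
orientation: [-1.542, 0.325, -0.345]
force: [0.9, 0.2, 0.1]
opening: 0.093
t: 14.2
tool_pos: [0.6222, 0.1808, 0.0809]
orientation: [-1.542, 0.325, -0.345]
force: [-0.5, 0.1, -0.1]
opening: 0.048
t: 14.45
tool_pos: [0.6221, 0.1808, 0.0809]
orientation: [-1.542, 0.325, -0.344]
force: [-0.3, 0.4, 0.6]
opening: 0.0477
```

```bash
python3 -m inch '[[1,0,0,0.02,0],[1,0,0,0.06,0],[1,-0.01,-0.03,0.1,0],[1,-0.03,-0.08,0.1,0],[1,-0.05,-0.13,0.1,0],[1,-0.07,-0.19,0.1,0],[1,-0.09,-0.25,0.1,0],[1,-0.11,-0.31,0.1,0]]'; python3 -m inch '[[1,-0.02,-0.05,0,0],[1,-0.04,-0.1,0,0],[1,-0.06,-0.16,-0.01,0],[1,-0.08,-0.2,-0.03,0],[1,-0.088,-0.236,-0.06,0],[1,-0.088,-0.248,-0.06,0],[1,-0.088,-0.248,-0.06,0]]'; python3 w.py w6.png; python3 - <<'E'
from cc import *
H,S,V=cv2.split(hsv)
k,P=fit((H<22)&(S>90),(150,0,500,255),.006)
print(k.min(0),k.max(0)); R=cv2.Rodrigues(st['orientation'])[0]; j=R[:2,0]; n=R[:2,2]
Q=P-st['tool_pos'][:2]; print('jaw',(Q@j).min(),(Q@j).max(),'perp',(Q@n).min(),(Q@n).max(),cv2.fitEllipse(P),j,n)
E
```

```text
t: 15.45
tool_pos: [0.5125, -0.1289, 0.1828]
orientation: [-1.542, 0.323, -0.346]
force: [1.1, 0.0, -0.7]
opening: 0.0478
t: 16.32
tool_pos: [0.425, -0.3776, 0.1244]
orientation: [-1.543, 0.323, -0.348]
force: [0.6, 0.4, -0.8]
opening: 0.048
16.325 [ 0.425  -0.3776  0.1244] jaw deg -24.508404627668682 axis [ 0.0159 -0.0017 -0.9999] q [-0.8242  0.0681  1.6678  0.0107  1.3935 -0.3983]
[262 124] [369 215]
jaw -0.05139759866380255 0.04691916704780032 perp -0.03680564935996093 0.047591616245038396 ((0.42546385526657104, -0.3707033395767212), (0.08131643384695053, 0.10261458158493042), 69.05684661865234) [ 0.9098 -0.4148] [0.4148 0.9099]
```

View pics/w6.png

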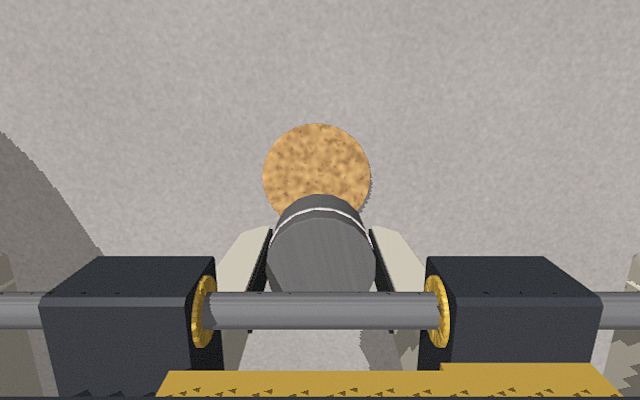

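```bash
python3 -m inch '[[1,-0.003,-0.001,-0.03,0],[1,-0.003,-0.001,-0.07,0],[1,-0.003,-0.001,-0.1,0],[1,-0.003,-0.001,-0.12,0],[1,-0.003,-0.001,-0.131,0],[1,-0.003,-0.001,-0.136,0],[1,-0.003,-0.001,-0.138,0]]'; python3 -m inch '[[1,0,0,-0.001,0],[1,0,0,-0.0015,0],[1,0,0,-0.0015,0]]';python3 -m inch '[[1,0,0,-0.001,0],[1,0,0,-0.001,0]]'
```

```text
t: 17.25
tool_pos: [0.4231, -0.3785, -0.0125]
orientation: [-1.544, 0.321, -0.349]
force: [0.4, -0.1, -0.0]
opening: 0.0478
t: 17.62
tool_pos: [0.4233, -0.3788, -0.0137]
orientation: [-1.544, 0.32, -0.349]
force: [-0.3, -0.5, -1.5]
opening: 0.0475
t: 17.88
tool_pos: [0.4232, -0.3787, -0.0148]
orientation: [-1.544, 0.321, -0.349]
force: [-0.1, 0.0, -0.6]
opening: 0.048
```

```bash
python3 -m inch '[[1,0,0,-0.001,0],[1,0,0,-0.0015,0]]'; python3 -m inch '[[1,0,0,-0.001,0],[1,0,0,-0.001,0]]'
```

```text
t: 18.12
tool_pos: [0.4232, -0.3787, -0.0164]
orientation: [-1.544, 0.321, -0.349]
force: [0.2, -0.2, -0.8]
opening: 0.048
t: 18.38
tool_pos: [0.4232, -0.3787, -0.0171]
orientation: [-1.544, 0.321, -0.349]
force: [-0.6, 0.6, 3.6]
opening: 0.0484
```

```bash
python3 -m inch '[[0.4,0,0,0,0],[0,0,0,0,0],[-0.4,0,0,0,0],[-0.8,0,0,0,0],[-0.8,0,0,0,0],[-0.8,0,0,0,0]]'; python3 -m inch '[[-0.8,0,0,0.02,0],[-0.8,0,0,0.06,0],[-1,0,0.01,0.12,0],[-1,0.02,0.06,0.16,0],[-1,0.04,0.11,0.19,0],[-1,0.06,0.17,0.19,0],[-1,0.08,0.23,0.19,0],[-1,0.1,0.29,0.19,0]]';  python3 -m inch '[[-1,0.02,0.05,0,0],[-1,0.04,0.11,0,0],[-1,0.06,0.17,0,0],[-1,0.08,0.22,0,0],[-1,0.1,0.26,0,0],[-1,0.1,0.27,0,0],[-1,0.1,0.27,0,0]]'; python3 w.py w7.png; python3 - <<'E'
from h import *
s=snap('scene')['color'][:,:,::-1]; a=cv2.imread('pics/w7.png')
cv2.imwrite('pics/v7.png',np.hstack([cv2.resize(a[90:300,220:420],None,fx=2,fy=2),cv2.resize(s[130:270,240:400],(380,420))]))
E
```

```text
t: 19.12
tool_pos: [0.4232, -0.3788, -0.0171]
orientation: [-1.544, 0.321, -0.349]
force: [-0.6, 0.0, 0.1]
opening: 0.0815
t: 20.12
tool_pos: [0.5223, -0.0922, 0.1751]
orientation: [-1.544, 0.319, -0.351]
force: [0.4, -0.4, 0.2]
opening: 0.0933
t: 21.0
tool_pos: [0.622, 0.178, 0.1759]
orientation: [-1.544, 0.318, -0.351]
force: [0.8, -0.6, -0.2]
opening: 0.0929
21.0 [0.622  0.178  0.1759] jaw deg -24.413725913758665 axis [ 0.0206 -0.0042 -0.9998] q [ 0.2047  0.2403  1.3829 -0.0083  1.499   0.6313]
```

View pics/v7.png

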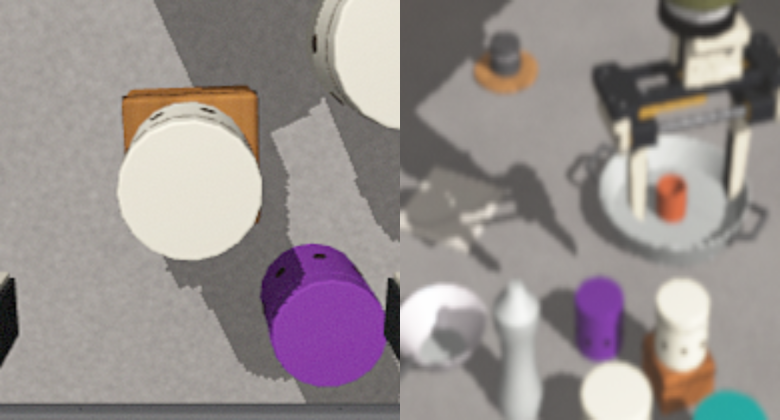

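The tin stands on the coaster and the cup in the pan. The pot lid is centred at about (315,183) px, with the box behind it.

```bash
python3 - <<'E'
from cc import *
R=cv2.Rodrigues(st['orientation'])[0]; j=R[:2,0]; n=R[:2,2]
for uv in((279,184),(351,184),(315,220),(315,148)):
    q=ray(c,uv,.104,st)[:2]-st['tool_pos'][:2]; print(uv,q@j,q@n)
q=ray(c,(315,184),.104,st); print(q)
for uv in((282,137.5),(348.5,135),(349,200)):
    q=ray(c,uv,.046,st); d=q[:2]-st['tool_pos'][:2]; print('box',uv,q,d@j,d@n)
E
```

```text
(279, 184) -0.030788129397751166 0.004642934264488864
(351, 184) 0.025805229018607403 0.004309958212082649
(315, 220) -0.0026863976410955747 -0.025464788767942587
(315, 148) -0.0024237467671327988 0.03285983688903681
[0.6215 0.1831 0.104 ]
box (282, 137.5) [0.6067 0.2228 0.046 ] -0.03243782301660323 0.03450267324075792
box (348.5, 135) [0.6634 0.1994 0.046 ] 0.028866643322287475 0.036605640740263116
box (349, 200) [0.6392 0.1417 0.046 ] 0.03058221726815239 -0.025911313725997878
```

```bash
python3 -m inch '[[-1,0,0.004,-0.04,0],[-1,0,0.004,-0.08,0],[-1,0,0.004,-0.12,0],[-1,0,0.004,-0.14,0],[-1,0,0.004,-0.15,0],[-1,0,0.004,-0.152,0],[-1,0,0.004,-0.152,0]]' 20; python3 -m inch '[[1,0,0,0,0],[1,0,0,0,0],[1,0,0,0,0],[1,0,0,0,0],[1,0,0,0,0],[1,0,0,0,0],[1,0,0,0,0],[1,0,0,0,0]]' 20
```

```text
t: 21.98
tool_pos: [0.6232, 0.1807, 0.0254]
orientation: [-1.543, 0.317, -0.354]
force: [0.5, 0.3, -0.8]
opening: 0.093
t: 22.98
tool_pos: [0.623, 0.1809, 0.0255]
orientation: [-1.543, 0.318, -0.354]
force: [-4.1, 0.7, 4.8]
opening: 0.0582
```

```bash
python3 -m inch '[[1,0,0,0.01,0],[1,0,0,0.04,0],[1,-0.01,0.01,0.08,0],[1,-0.05,0.05,0.1,0],[1,-0.09,0.09,0.1,0],[1,-0.13,0.13,0.1,0],[1,-0.17,0.17,0.09,0],[1,-0.185,0.19,0.07,0]]'; python3 w.py w8.png; python3 - <<'E'
from cc import *
H,S,V=cv2.split(hsv)
k,P=fit((H<18)&(S>120)&(V>120),(100,0,540,300),.008)
R=cv2.Rodrigues(st['orientation'])[0]; j=R[:2,0]; n=R[:2,2]
Q=P-st['tool_pos'][:2]; print(k.min(0),k.max(0),'jaw',(Q@j).min(),(Q@j).max(),'perp',(Q@n).min(),(Q@n).max())
jc=((Q@j).min()+(Q@j).max())/2; print('centre',st['tool_pos'][:2]+jc*j+((Q@n).max()-.07)*n)
E
```

```text
t: 23.98
tool_pos: [0.4369, 0.3733, 0.0967]
orientation: [-1.541, 0.314, -0.353]
force: [0.6, -0.1, -1.9]
opening: 0.0582
23.975 [0.4369 0.3733 0.0967] jaw deg -24.397020441001924 axis [ 0.025  -0.0018 -0.9997] q [ 0.6294  0.1022  1.684  -0.0166  1.3363  1.0588]
[236  99] [401 229] jaw -0.0679472217952532 0.07019566197183041 perp -0.03889658550345811 0.06943691029043594
centre [0.4377 0.3723]
```

View pics/w8.png

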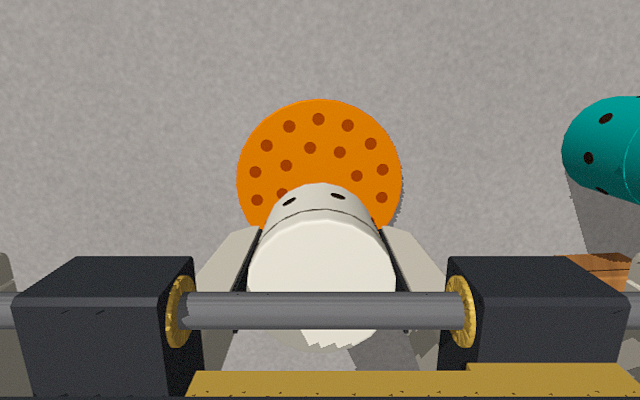

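```bash
python3 -m inch '[[1,0.002,-0.002,-0.03,0],[1,0.002,-0.002,-0.06,0],[1,0.002,-0.002,-0.085,0],[1,0.002,-0.002,-0.097,0],[1,0.002,-0.002,-0.103,0],[1,0.002,-0.002,-0.105,0],[1,0.002,-0.002,-0.105,0]]'; python3 -m inch '[[1,0,0,-0.001,0],[1,0,0,-0.0015,0],[1,0,0,-0.0015,0]]'
```

```text
t: 24.9
tool_pos: [0.4366, 0.372, -0.0114]
orientation: [-1.543, 0.316, -0.35]
force: [0.7, 0.3, -2.9]
opening: 0.058
t: 25.28
tool_pos: [0.4369, 0.3723, -0.0125]
orientation: [-1.543, 0.316, -0.351]
force: [-0.3, -0.6, -0.5]
opening: 0.058
```

```bash
python3 -m inch '[[1,0.001,0,-0.0005,0],[1,0.001,0,-0.001,0]]'
```

```text
t: 25.52
tool_pos: [0.438, 0.3726, -0.0126]
orientation: [-1.542, 0.316, -0.35]
force: [-4.7, -3.6, 10.3]
opening: 0.0585
```

```bash
python3 -m inch '[[0.5,0,0,0.0005,0],[0.1,0,0,0.0005,0],[-0.3,0,0,0.0005,0],[-0.8,0,0,0.0005,0],[-0.8,0,0,0.0005,0],[-0.8,0,0,0.0005,0],[-0.8,0,0,0.03,0],[-0.8,0,0,0.08,0]]'; python3 -m inch '[[-1,0,0,0.05,0],[-1,0.03,-0.03,0.06,0],[-1,0.07,-0.07,0.06,0],[-1,0.11,-0.11,0.06,0],[-1,0.15,-0.15,0.06,0],[-1,0.18,-0.19,0.06,0],[-1,0.184,-0.192,0.06,0],[-1,0.184,-0.192,0.06,0]]'; python3 w.py w9.png; python3 - <<'E'
from cc import *
H,S,V=cv2.split(hsv)
k,P=fit((H<22)&(S>90),(230,100,410,255),.046)
r=cv2.minAreaRect(P); print(k.min(0),k.max(0),r); print(cv2.boxPoints(r))
s=snap('scene')['color'][:,:,::-1]; a=cv2.imread('pics/w9.png')
cv2.imwrite('pics/v9.png',np.hstack([cv2.resize(a[90:300,220:420],None,fx=2,fy=2),cv2.resize(s[170:310,330:490],(380,420))]))
E
```

```text
t: 26.52
tool_pos: [0.4362, 0.3712, 0.0659]
orientation: [-1.546, 0.319, -0.348]
force: [0.7, -0.2, 0.7]
opening: 0.0839
t: 27.52
tool_pos: [0.62, 0.1792, 0.1256]
orientation: [-1.546, 0.32, -0.348]
force: [-0.7, 0.0, 0.1]
opening: 0.0933
27.525 [0.62   0.1792 0.1256] jaw deg -24.39991271893974 axis [ 0.017  -0.0048 -0.9998] q [ 0.2073  0.2682  1.4426 -0.0083  1.4151  0.6343]
[279 138] [358 221] ((0.6226445436477661, 0.1834392249584198), (0.06784091889858246, 0.06278865039348602), 67.4844741821289)
[[0.5807 0.1641]
 [0.6387 0.1401]
 [0.6646 0.2028]
 [0.6066 0.2268]]
```

View pics/v9.png

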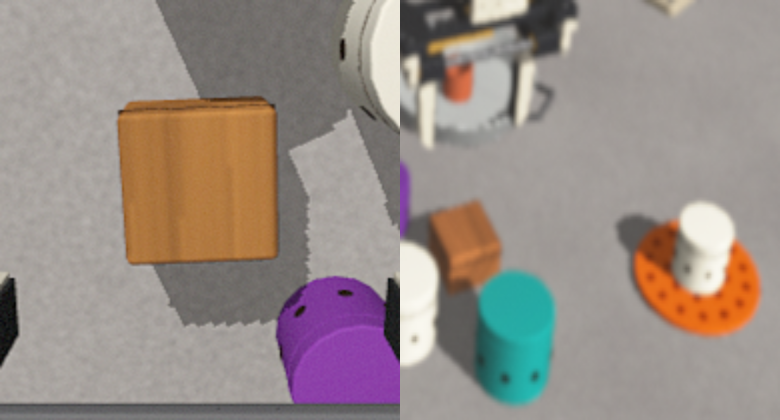

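The pot stands on the trivet. The box top corners are at crop (120,110), (275,106), (277,258) and (127,264).

```bash
python3 - <<'E'
from cc import *
P=np.array([ray(c,(220+u/2,90+v/2),.046,st)[:2] for u,v in((120,110),(275,106),(277,258),(127,264))])
print(P,P.mean(0)); e=np.roll(P,-1,0)-P; print(np.linalg.norm(e,axis=1),np.degrees(np.arctan2(e[:,1],e[:,0])))
E
```

```text
[[0.6067 0.2227]
 [0.6627 0.1988]
 [0.6389 0.1402]
 [0.5812 0.164 ]] [0.6224 0.1814]
[0.0609 0.0633 0.0624 0.064 ] [ -23.097  -112.132   157.624    66.4834]
```

```bash
python3 - <<'E'
from h import *
s=snap('scene'); t=snap('top')
Rt=np.array(s['R']); f=Rt[2,:2]/np.linalg.norm(Rt[2,:2])
for h in(.06,.07,.08,.09,.1):
    X=ray(t,(251,163),h); 
    print(h,X,'lid back',proj(s,np.r_[X[:2]+f*.036,h]),'lid c',proj(s,X),'foot front',proj(s,np.r_[X[:2]-f*.036,0]))
im=s['color'].astype(int); print(im[245:295:2,331])
E
```

```text
0.06 [0.73312047 0.19273061 0.06      ] lid back [329.42582994 254.59028192] lid c [329.79785423 264.62335478] foot front [329.90777088 291.49276411]
0.07 [0.73062573 0.19110751 0.07      ] lid back [329.73327308 251.01578429] lid c [330.11424787 260.99242109] foot front [330.17542795 290.62253701]
0.08 [0.72813099 0.18948441 0.08      ] lid back [330.04271234 247.41807878] lid c [330.43274747 257.33731945] foot front [330.44202608 289.75575278]
0.09 [0.72563625 0.1878613  0.09      ] lid back [330.35416721 243.79693865] lid c [330.75337412 253.65780776] foot front [330.70757156 288.89239103]
0.1 [0.72314151 0.1862382  0.1       ] lid back [330.66765746 240.15213416] lid c [331.0761492  249.95364066] foot front [330.9720706  288.03243152]
[[123  62 156]
 [112  68 136]
 [131 118 129]
 [222 217 201]
 [241 238 228]
 [242 239 228]
 [242 239 229]
 [242 239 229]
 [242 240 229]
 [243 240 230]
 [243 240 230]
 [243 240 231]
 [244 241 231]
 [246 244 235]
 [242 239 229]
 [229 226 208]
 [239 235 225]
 [242 239 229]
 [242 239 229]
 [242 239 229]
 [242 240 230]
 [243 240 230]
 [244 241 232]
 [225 219 204]
 [164 159 155]]
```

```bash
python3 -m inch '[[-1,0.003,0.002,-0.03,0.028],[-1,0.003,0.002,-0.06,0.028],[-1,0.003,0.002,-0.09,0.028],[-1,0.003,0.002,-0.115,0.028],[-1,0.003,0.002,-0.135,0.028],[-1,0.003,0.002,-0.141,0.028],[-1,0.003,0.002,-0.141,0.028]]' 20; python3 -m inch '[[1,0,0,0,0],[1,0,0,0,0],[1,0,0,0,0],[1,0,0,0,0],[1,0,0,0,0],[1,0,0,0,0]]' 20
```

```text
t: 28.6
tool_pos: [0.6224, 0.1828, -0.0149]
orientation: [-1.549, 0.295, -0.324]
force: [0.3, -0.7, -0.0]
opening: 0.0932
t: 29.35
tool_pos: [0.6228, 0.1828, -0.0143]
orientation: [-1.549, 0.295, -0.325]
force: [-0.8, 0.0, 5.1]
opening: 0.0642
```

```bash
python3 -m inch '[[1,0,0,0.01,0],[1,0,0,0.05,0],[1,0,0,0.1,0],[1,0,0,0.15,0],[1,0,-0.03,0.16,0],[1,0,-0.08,0.16,-0.12],[1,0.01,-0.13,0.16,-0.25],[1,0.015,-0.18,0.16,-0.37]]'; python3 -m inch '[[1,0.01,-0.05,0,-0.12],[1,0.01,-0.1,0,-0.25],[1,0.015,-0.15,0,-0.37],[1,0.02,-0.19,-0.02,-0.379],[1,0.02,-0.21,-0.04,-0.379],[1,0.02,-0.211,-0.04,-0.379],[1,0.02,-0.211,-0.04,-0.379]]'; python3 w.py w10.png
```

```text
t: 30.35
tool_pos: [0.6376, 0.0015, 0.1457]
orientation: [-1.49, 0.587, -0.616]
force: [-0.3, -0.7, -2.6]
opening: 0.0646
t: 31.22
tool_pos: [0.6577, -0.2081, 0.1059]
orientation: [-1.388, 0.879, -0.906]
force: [0.0, 1.0, -1.5]
opening: 0.0637
31.225 [ 0.6577 -0.2081  0.1059] jaw deg -65.69733260515505 axis [ 0.01   -0.0147 -0.9998] q [-0.3747  0.4001  1.3177 -0.0102  1.4091  0.7735]
```

View pics/w10.png

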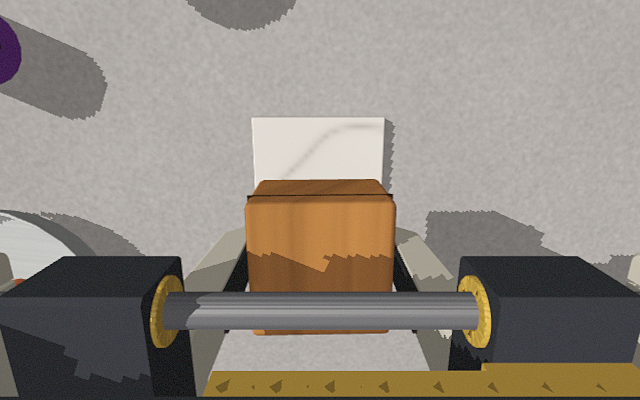

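The slab's far edge runs from (252,117) to (384,118), nearly parallel to the box's top edges, which run from (247,196) to (393,196) at the back and row 333 at the front.

```bash
python3 - <<'E'
from cc import *
R=cv2.Rodrigues(st['orientation'])[0]; j=R[:2,0]; n=R[:2,2]
A=ray(c,(251.5,117),.01,st)[:2];B=ray(c,(384.5,118),.01,st)[:2]
# robust: fit the far edge row per column
g=cv2.cvtColor(c['color'],cv2.COLOR_RGB2GRAY).astype(float)
g=cv2.GaussianBlur(g,(3,3),0)
us=np.arange(258,380); vs=np.array([105+np.argmax(np.diff(g[105:130,u])) +.5 for u in us]); k=np.polyfit(us,vs,1)
E=[ray(c,(u,np.polyval(k,u)),.01,st)[:2] for u in(252,384)]
e=E[1]-E[0]; print('edge',k,np.degrees(np.arctan2(e[1],e[0])),'len',np.linalg.norm(B-A))
mid=(A+B)/2; ctr=mid-n*.055; print('slab c',ctr)
z=st['tool_pos'][2]+.0145+.046
for uv in((320,196),(320,333),(247,265),(394,265)):
    q=ray(c,uv,z,st)[:2]-st['tool_pos'][:2]; print(uv,q@j,q@n)
print(st['tool_pos'],j,n)
E
```

```text
edge [ -0.0068 119.3844] -65.41188978081942 len 0.1084694980778698
slab c [ 0.6571 -0.2085]
(320, 196) -0.000820906866505757 0.032252004236193184
(320, 333) -0.0008777535454467656 -0.03217285065396521
(247, 265) -0.03196644220530667 0.0018442340668180976
(394, 265) 0.030928736026196724 0.0012790604128251543
[ 0.6577 -0.2081  0.1059] [ 0.4115 -0.9112] [0.9114 0.4116]
```

```bash
python3 -m inch '[[1,0,0,-0.03,0.003],[1,0,0,-0.06,0.003],[1,0,0,-0.085,0.003],[1,0,0,-0.1,0.003],[1,0,0,-0.105,0.003],[1,0,0,-0.1075,0.003],[1,0,0,-0.1075,0.003]]'; python3 -m inch '[[1,0,0,-0.001,0],[1,0,0,-0.001,0]]'; python3 -m inch '[[1,0,0,-0.001,0],[1,0,0,-0.001,0]]'
```

```text
t: 32.15
tool_pos: [0.659, -0.2082, 0.0002]
orientation: [-1.388, 0.874, -0.905]
force: [0.3, -1.3, -1.5]
opening: 0.0638
t: 32.4
tool_pos: [0.6593, -0.2084, -0.0002]
orientation: [-1.388, 0.873, -0.906]
force: [-0.0, -0.2, -1.8]
opening: 0.064
t: 32.65
tool_pos: [0.6593, -0.2084, -0.0012]
orientation: [-1.388, 0.873, -0.906]
force: [0.2, 0.3, -2.6]
opening: 0.0643
```

```bash
python3 -m inch '[[1,-0.0015,0,-0.001,0],[1,-0.0015,0,-0.002,0]]'; python3 -m inch '[[1,0,0,-0.001,0],[1,0,0,-0.001,0]]'
```

```text
t: 32.9
tool_pos: [0.6576, -0.2084, -0.0034]
orientation: [-1.388, 0.873, -0.906]
force: [-0.3, -0.4, -1.4]
opening: 0.064
t: 33.15
tool_pos: [0.6576, -0.2084, -0.0043]
orientation: [-1.388, 0.873, -0.906]
force: [-1.4, -0.3, -1.0]
opening: 0.064
```

```bash
python3 -m inch '[[1,0,0,-0.0005,0],[1,0,0,-0.001,0]]'
```

```text
t: 33.4
tool_pos: [0.6578, -0.2084, -0.0043]
orientation: [-1.388, 0.873, -0.906]
force: [-4.2, 1.2, 8.2]
opening: 0.0638
```

Contact at the expected height. I'll release, lift straight up and look.

```bash
python3 -m inch '[[0.5,0,0,0.0003,0],[0,0,0,0.0003,0],[-0.5,0,0,0.0003,0],[-0.9,0,0,0.0003,0],[-1,0,0,0.0003,0],[-1,0,0,0.0003,0],[-1,0,0,0.03,0],[-1,0,0,0.08,0]]'; python3 -m inch '[[-1,0,0,0.05,0],[-1,-0.03,-0.03,0.1,0],[-1,-0.06,-0.07,0.12,0],[-1,-0.09,-0.11,0.12,0],[-1,-0.12,-0.15,0.12,0],[-1,-0.15,-0.2,0.12,0],[-1,-0.18,-0.25,0.12,0],[-1,-0.2,-0.28,0.12,0]]';python3 -m inch '[[-1,0,0,0,0],[-1,0,0,0,0],[-1,0,0,0,0],[-1,0,0,0,0]]'; python3 - <<'E'
from h import *
t=snap('top','t9.png')['color'][:,:,::-1]; s=snap('scene')['color'][:,:,::-1]
cv2.imwrite('pics/v10.png',np.hstack([cv2.resize(t[125:305,160:480],(480,270)),cv2.resize(s[130:310,200:490],(320,270))]))
c=snap('top'); hsv=cv2.cvtColor(c['color'],cv2.COLOR_RGB2HSV); H,S,V=cv2.split(hsv)
def f(mask,box,z):
    m=np.zeros(mask.shape,np.uint8); u0,v0,u1,v1=box; m[v0:v1,u0:u1]=mask[v0:v1,u0:u1]*255
    k=max(cv2.findContours(m,cv2.RETR_EXTERNAL,cv2.CHAIN_APPROX_NONE)[0],key=cv2.contourArea)
    P=np.array([ray(c,p,z)[:2] for p in k[:,0]],np.float32); return P
P=f((S>80)&(H<25),(355,165,420,225),.056); print('box',cv2.minAreaRect(P))
print('cup',cv2.minEnclosingCircle(f((S>100)&((H<15)|(H>170)),(290,240,345,295),.04)))
print('pot',cv2.minEnclosingCircle(f((S<50)&(V>180),(160,235,220,300),.066)))
print('tin',cv2.minEnclosingCircle(f((S<70)&(V<130),(430,255,465,292),.044)))
print(robot.read_state()['t'])
E
```

```text
t: 34.4
tool_pos: [0.6556, -0.2076, 0.0736]
orientation: [-1.389, 0.878, -0.902]
force: [0.3, 0.3, -0.6]
opening: 0.093
t: 35.4
tool_pos: [0.4537, -0.4899, 0.1936]
orientation: [-1.389, 0.879, -0.903]
force: [0.1, -0.3, -0.1]
opening: 0.0931
t: 35.9
tool_pos: [0.4546, -0.489, 0.1938]
orientation: [-1.389, 0.877, -0.902]
force: [0.1, 0.5, 0.4]
opening: 0.0928
box ((0.6522297263145447, -0.20569849014282227), (0.06362560391426086, 0.07004186511039734), 25.48482894897461)
cup ((0.44285017251968384, -0.0034539736807346344), 0.019310615956783295)
pot ((0.43703123927116394, 0.37072768807411194), 0.027964651584625244)
tin ((0.42369383573532104, -0.3746553957462311), 0.02846468985080719)
36.05
```

```bash
python3 - <<'E'
from h import *
a=cv2.imread('pics/top0.png').astype(int);b=cv2.imread('pics/t9.png').astype(int)
for n,(u0,v0,u1,v1) in dict(mill=(275,128,308,165),sieve=(308,85,355,168),purple=(278,180,305,207),white=(236,148,268,178)).items():
    print(n,(abs(a-b)[v0:v1,u0:u1].max(2)>40).mean())
print(robot.close_job())
E
```

```text
mill 0.0
sieve 0.0
purple 0.2825788751714678
white 0.0
the job is handed in; nothing more can be done
None
```

I unstacked everything in the order asked and handed the job in at about 36 s: cup in the pan, tin on the coaster, garlic pot on the trivet, salt box on the slab. The gripper is open and clear of everything.

**Final positions:** The last top-camera measurements put the cup, tin and pot within about 5 mm of their places' centres. The box read about 6 mm off and 1° from the slab's angle. That fit takes in a visible side face (70 mm long instead of 64), so it is only rough. The close wrist view just before lowering showed the box within about 1 mm and 0.3°. All four touched down at the expected height with at most 13 N.

**Left alone:** The image comparison shows no change at the mill, the sieve or the white decoy pot. The area around the purple pot did change by 28%. I put that down to the stack's shadow moving off it, but did not confirm it.

**Problems:**
- **Fingertip offset:** The first closing on the cup met nothing, because the fingertips end about 34 mm above the reported TCP. I corrected for this in every later move.
- **Tool tilt:** The tool drifted up to about 1.4° off vertical during the work.
- **Final view not seen:** The last overall picture hit the viewing limit, so the box's final placing was checked only by measurement.

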